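Function-test the shaker's stop button

ROBOT

A 6-joint arm with a two-finger parallel gripper is mounted at the origin on a cart in front of the work surface, level with it; the furniture and walls round the work are solid. World frame = base frame: x ahead of the robot, y to its left, z up, the work surface at z = 0. Lengths are in m, angles in rad, forces in N, time in s.
With the tool pointing down it reaches from about 0.325 to 0.9 m from the base axis. Payload 3.5 kg.
Tool frame: the origin (TCP) lies midway between the tips of the shut fingers; the grasp point (between the pads) lies env.hold_point_z behind it (env.hold_point_z is the distance from the TCP to the grasp point, in m); z points along the fingers, y is the line along which they close (so a half turn about z gives the same grasp; the last joint's range is limited). The gripper opens to 85 mm and grips with 20 to 120 N. Pads are 22 mm wide; open, the fingers measure 114 mm over their backs; the gripper's body (76 mm by 85 mm) begins 54 mm behind the grasp point. The pads swing forward as they close: fully open they stand 13 mm farther back than shut.
Start: joints at [1.085, 0.276, -0.026, 1.268, 0, 1.467], TCP at [0.233, 0.58, 0.231] pointing down, gripper open.
Joint ranges: [-3.12, 3.12], [-0.85, 1.88], [-1.08, 1.24], [-1.95, 2.15], [-1.57, 1.53], [-3.14, 3.14]. Speed limits (rad/s): [2.57, 2.57, 3.14, 3.14, 3.14, 3.14].

INTERFACE

Orientations are given as a 3x3 rotation matrix whose columns are the frame's x, y, z axes.
In Python, from plant import status, snapshot, close_job, models, env gives the robot as it stands.
- The arm moves only by the tool apply_moves, never from a script. Its argument "deltas" is a list of rows, each a list of 6 numbers: the shift along the tool's x, y, z in cm, then the turn, a rotation vector about the tool's x, y, z in rad. In form: [[x, y, z, rx, ry, rz], ...]. A call has 1 to 20 rows; each row is the pose to reach, as a shift and turn from the pose commanded when the call began, along the tool's axes at that moment; what a row does not reach only later rows make up. A row lasts 1/12 s, in which the tool goes at most 41.7 mm and 7.16 degrees, less where a joint would pass 70% of its speed; a pose out of reach is approached as far as the arm can. A call with a gripper value outside its range is refused whole. "claw" is the finger opening in cm, from 0 to 8.54, set as the call begins (left out, the last holds). The fingers move at their own pace and stop on an object; the grip force is fixed at half the most. Time passes only in rows, so rows that repeat a pose let the fingers close. It gives the time, the measured TCP pose, the force, the opening and the grip force at its end, in the units of the state.
- status.read_state(): the state, without advancing time (a new reading comes with each control period).
- snapshot(name): name is "scene" or "top" or "wrist"; returns a dict with "pixels" (384x512x3 uint8, blue, green, red), "fov_y" (degrees; the focal length in pixels is half the picture's height over the tangent of half this angle, whatever the lens; pixels are square), "cx", "cy" (the principal point, pixels), "R" (3x3) and "t" (3): a world point X has camera coordinates R X + t. Camera axes: x right, y down, z forward; pixel columns grow to the right and rows downward; lengths in m; the calibration is good to about 2 mm. A picture is of the moment at which its call begins. There is no depth.
- close_job(): hands the job in; it is judged then, once.
Trained networks look in the newest picture that a camera, given by its name, has taken for a name from the list of things; names that differ only in an ending like _2 or _b are one class to them, and where a whole thing is asked for, a point or a joint stands for the part that bears it (a point fixed in the world has none). Each returns a list of dicts, best first, with "p" (0 to 1); they miss things now and then, are a little off and sometimes report something else, mostly with a low value. They report only what shows in the picture. A call takes as long as a camera call.
- models.spot_in(camera, target): "at" ([column, row] in pixels, amid what is visible of it).
The state is a dict: "t": time; "joint_positions": joint angles; "qd": joint speeds; "joint_torque": joint torques, N m; "eef_pos": TCP position; "tcp_rot": TCP orientation; "wrist_force": force on the tool from outside, world axes, zero at the start; "ft_torque": the same for the moment, N m; "opening": finger opening in m; "finger_force": force on a finger pad.
Only numpy, scipy, OpenCV 4.12 (cv2) and the standard library are available. Lean on these libraries where they do the work, as an engineer would, in place of code of your own. Each camera call takes 0.05 s, during which the arm holds its last target. There are 200 camera calls.

TASK

Function-test the stop station of the bench shaker with fingertips only, without pinching or lifting anything. Press the dome of the winged mushroom button straight in until it latches and stays in after you take the finger off, then twist it clockwise by pushing the side of one wing until it springs back out, and finally press the round reset button fully in and let it come out again. Do not force the mushroom, do not press the square start button or press reset while the mushroom is in, and leave the things lying around the station where they are.

Things in the scene. Friction and masses are not known exactly. Their poses are not given: they have to be found in the camera images.
- station: fixed aluminium plate, 100 x 335 x 8 mm (own x, y, z), on the worktop; origin at the centre of its underside, long side along its y. Three white modules, each 76 x 76 x 42 mm and screwed down, stand in a row on it 105 mm apart, in any order, each turned a little. Module tops are at z = 0.050.
- stop_top (a point): centre of the domed top of the mushroom stop button; the frame turns with the head: z up, x from the near wing to the far wing, y to the left. z = 0.0965 when the head is out. The middle of the dome that takes a press is 28 mm across and stands 9 mm above the shoulders of the cap.
- wing_near (a point): middle of the side-to-side thickness and of the height of the wing nearer the robot, 36 mm from the head's axis and 18 mm below the dome top; moves with the head. Twisting clockwise seen from above drives this wing to the robot's left (+y of the head frame at the start).
- wing_far (a point): the same point of the far wing, which goes to the robot's right when the head twists clockwise.
- stop_press (a joint): depth of the mushroom in m: 0 = out, 0.015 = hard bottom. 3 N to start, 5 to 8 N on the way past a hidden spring catch (a touch at speed gives a short higher peak). Pressed past 0.011 it latches, and rests at about 0.0095 to 0.0105 when let go; pressed less deep it springs out again.
- stop_twist (a joint): turn of the head in rad, clockwise seen from above positive: 0 = rest, 0.9 = stop; a spring brings it back to 0. With the head latched in, a side push of 2 to 4 N on a wing, 36 mm from the axis, turns it; at about 0.3 rad (0.2 to 0.45) the latch lets go and the head springs out by itself. Turned less, it stays latched.
- head_left: the half of the stop head on the side of its +y (left of the line along the wings, seen from the robot): half the cap side and the left faces of both wings; origin on the head's axis at the cap's underside (28 mm below the dome top)
- head_right: the other half of the stop head, with the right faces of both wings; same origin. Force on both halves at once means that the head is being pinched.
- stop_head: the whole stop head: a grey domed cap 48 mm in diameter with two flat wings on opposite sides along its x axis, reaching 46 mm from the axis, 10 mm thick and 16 mm high, their upper edge 10 mm below the dome top; origin on its axis at the cap's underside (28 mm below the dome top, 18.5 mm above the module when out), axes as for stop_top
- reset_top (a point): centre of the top of the reset button: round, grey, 28 mm across, in a round black collar; stands 12.5 mm above its module (z = 0.0625 when out)
- reset_press (a joint): depth of the reset button in m: 0 = out, 0.005 = hard stop; springs back; 2 N to start, 4 N fully in
- start_top (a point): centre of the top of the start button: SQUARE, grey, 28 x 28 mm, in a square black bezel; stands 12.5 mm above its module (z = 0.0625). Not to be touched.
- start_press (a joint): depth of the square start button in m: 0 = out, 0.005 = fully in; springs back
- vial_0: small glass vial, dark screw cap, 23 mm across, 44 mm high; bystander, loose; origin at the centre of its underside
- vial_1: small glass vial, white screw cap, 23 mm across, 44 mm high; bystander, loose; origin at the centre of its underside
- brown_cap: brown bottle cap lying open side up, 37 mm across, 19 mm high; bystander, loose; origin at the centre of its underside
- forceps: steel forceps lying flat, 22 x 130 x 8 mm; bystander, loose; origin at the centre of its underside
- marker_0: felt marker lying, 13 x 140 x 15 mm; bystander, loose; origin at the centre of its underside
- bench_timer: white bench timer with small keys, 66 x 66 x 20 mm; not part of the job; bystander, loose; origin at the centre of its underside
- petri_0: covered petri dish, 89 mm across, 15 mm high; bystander, loose; origin at the centre of its underside

How it is judged:
On the way, in this order (a step that is already met when the one before it is completed fails the run):
1. the mushroom is latched in: it stays in, not turned, with the fingers off it (value of joint stop_press above 0.007 m and value of joint stop_twist below 0.15 rad and contact force between the fingers and stop_head below 0.2 N), for 0.2 s.
2. the mushroom, twisted free, has sprung out (value of joint stop_press below 0.002 m), for 0.2 s.
3. the round reset button is pressed fully in (value of joint reset_press above 0.004 m and value of joint stop_press below 0.002 m), for 0.05 s.
At the end, for the whole second after the job is handed in: The mushroom is out (less than 2 mm in) and turned back (under 0.1 rad), and the reset and start buttons are out (less than 1.5 mm in) (value of joint stop_press below 0.002 m and value of joint stop_twist below 0.1 rad and value of joint each of reset_press, start_press below 0.0015 m); the robot touches nothing.
It fails at once if the square start button is pressed more than 2 mm (value of joint start_press above 0.002 m).
It fails at once if reset is pressed more than 2 mm while the mushroom is more than 5 mm in (value of joint reset_press above 0.002 m and value of joint stop_press above 0.005 m).
It fails at once if the stop head is pinched: the fingers push on both its halves at once, each with more than 3 N (contact force between the fingers and head_left above 3 N and contact force between the fingers and head_right above 3 N).
It fails at once if the mushroom is forced with more than 45 N (contact force between the fingers and stop_head above 45 N).
It fails at once if a bystander is lifted or shifted by more than 20 mm (distance of any of vial_0, vial_1, brown_cap, forceps, marker_0, bench_timer, petri_0 from where it was at the start of the episode above 0.02 m).
It also fails if it takes over 45 s, if anything falls off the work surface, if the arm or the gripper's body presses on something with over 40 N, if the wrist force passes 120 N, or if a joint passes its speed limit or range.

## Working session

There is one attempt and no reset: what is moved stays moved. The work goes in short steps, Python scripts to look and compute and a tool call to move; the robot and the scene stay as the last step left them, time stands still between calls to the robot, and variables do not carry over. Pictures are saved under pics/ and viewed, at most 10 in all, crops included, and the job is handed in when it is done.

Besides the shell and the picture viewer there is one more tool, called by a JSON object that holds its "op" and its "data", one argument or row to a line. apply_moves: Moves the arm, as the interface text tells. Its arguments: {"type":"object","properties":{"deltas":{"type":"array","items":{"type":"array","items":{"type":"number"}}},"claw":{"type":"number"}},"required":["deltas"]}

```bash
mkdir -p pics; cat > h.py <<'E'
import numpy as np, cv2
from plant import status, snapshot, close_job, models, env
def ray(s,uv):
    f=s["pixels"].shape[0]/2/np.tan(np.radians(s["fov_y"])/2)
    R=np.array(s["R"]);t=np.array(s["t"])
    d=R.T@np.array([(uv[0]-s["cx"])/f,(uv[1]-s["cy"])/f,1]);return -R.T@t,d
def atz(s,uv,z):
    c,d=ray(s,uv);return c+d*(z-c[2])/d[2]
def proj(s,X):
    f=s["pixels"].shape[0]/2/np.tan(np.radians(s["fov_y"])/2)
    p=np.array(s["R"])@X+np.array(s["t"]);return p[:2]/p[2]*f+[s["cx"],s["cy"]]
E
python3 - <<'E'
from h import *
ims=[]
Z=dict(stop_top=.0965,wing_near=.0785,wing_far=.0785,reset_top=.0625,start_top=.0625,station=.008)
for n in ("top","scene"):
    s=snapshot(n);ims.append(s["pixels"].copy())
    for k,z in Z.items():
        for d in models.spot_in(n,k)[:2]: print(n,k,round(d["p"],2),np.round(d["at"],0),np.round(atz(s,d["at"],z),3))
cv2.imwrite("pics/a.png",cv2.resize(ims[0],(800,600)));cv2.imwrite("pics/b.png",cv2.resize(ims[1],(800,600)))
st=status.read_state();print(st["t"],st["eef_pos"],np.round(st["tcp_rot"],3),env.hold_point_z)
E
```

```text
top stop_top 0.55 [309. 210.] [ 0.517 -0.128  0.097]
top stop_top 0.22 [282. 213.] [ 0.509 -0.05   0.097]
top wing_near 0.76 [306. 210.] [ 0.52  -0.121  0.079]
top wing_far 0.5 [306. 211.] [ 0.519 -0.123  0.079]
top reset_top 0.51 [268. 202.] [ 0.546 -0.01   0.062]
top reset_top 0.48 [237. 193.] [0.57  0.084 0.062]
top station 0.63 [273. 219.] [ 0.501 -0.029  0.008]
scene stop_top 0.56 [307. 195.] [ 0.487 -0.097  0.097]
scene wing_near 0.7 [309. 192.] [ 0.52  -0.131  0.079]
scene wing_near 0.48 [228. 211.] [0.548 0.093 0.079]
scene wing_far 0.84 [309. 192.] [ 0.519 -0.128  0.079]
scene reset_top 0.61 [257. 231.] [0.463 0.063 0.062]
scene start_top 0.43 [227. 214.] [0.56  0.089 0.062]
scene start_top 0.34 [306. 195.] [ 0.53  -0.13   0.062]
scene station 0.72 [260. 233.] [0.514 0.022 0.008]
0.7 [0.23346501 0.57976198 0.23134839] [[-0.928  0.373  0.   ]
 [ 0.373  0.928  0.   ]
 [-0.     0.    -1.   ]] 0.0187
```

View pics/a.png

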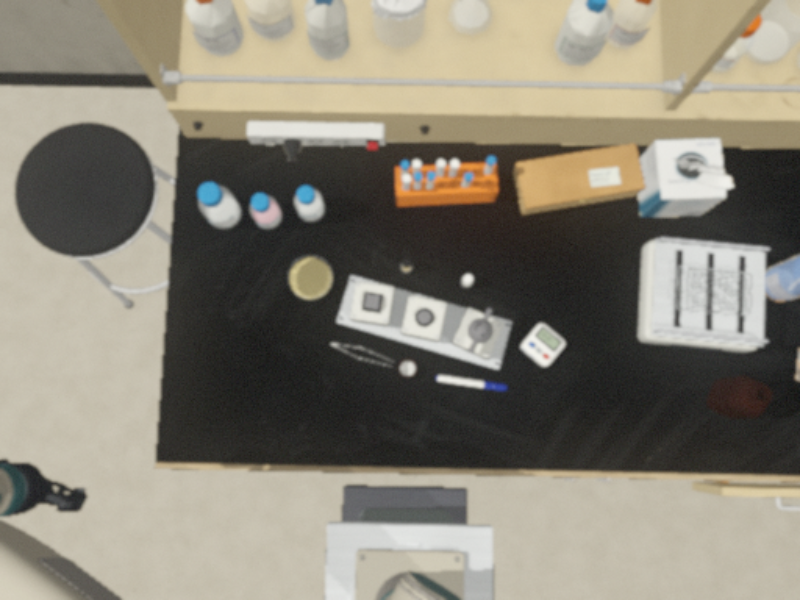

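View pics/b.png

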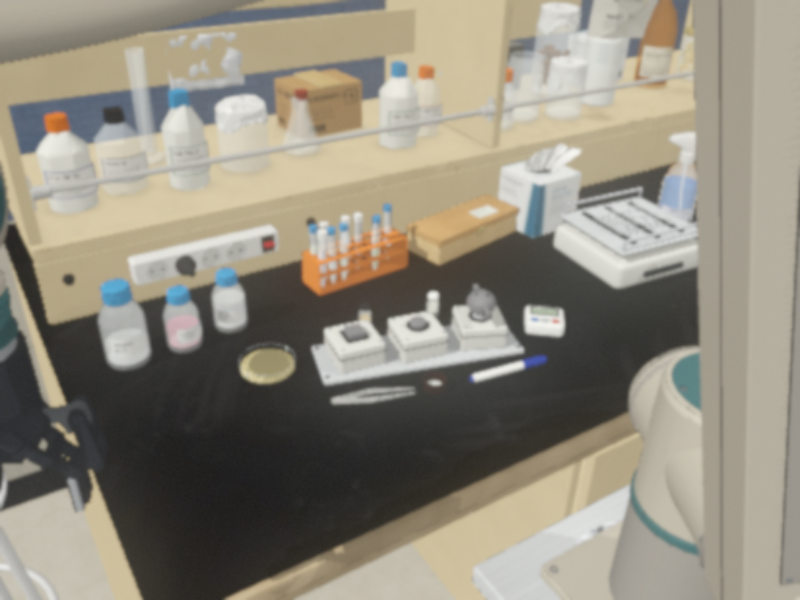

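The top view shows, at 800x600 scale, start at (372,302), reset at (425,317) and the mushroom at (481,330), with its wings running (474,348) to (489,312). That puts the mushroom near (0.516,-0.126) with its head x at about -22°. I'll go above it with the fingers shut.

{"op": "apply_moves", "data": {
  "deltas": [
    [-48.7, -54.8, -5, 0, 0, 0],
    [-48.7, -54.8, -5, 0, 0, 0],
    [-48.7, -54.8, -5, 0, 0, 0],
    [-48.7, -54.8, -5, 0, 0, 0],
    [-48.7, -54.8, -5, 0, 0, 0],
    [-48.7, -54.8, -5, 0, 0, 0],
    [-48.7, -54.8, -5, 0, 0, 0],
    [-48.7, -54.8, -5, 0, 0, 0],
    [-48.7, -54.8, -5, 0, 0, 0],
    [-48.7, -54.8, -5, 0, 0, 0],
    [-48.7, -54.8, -5, 0, 0, 0],
    [-48.7, -54.8, -5, 0, 0, 0],
    [-48.7, -54.8, -5, 0, 0, 0],
    [-48.7, -54.8, -5, 0, 0, 0],
    [-48.7, -54.8, -5, 0, 0, 0],
    [-48.7, -54.8, -5, 0, 0, 0],
    [-48.7, -54.8, -5, 0, 0, 0],
    [-48.7, -54.8, -5, 0, 0, 0],
    [-48.7, -54.8, -5, 0, 0, 0],
    [-48.7, -54.8, -5, 0, 0, 0]
  ],
  "claw": 0
}}

```text
t: 2.37
eef_pos: [0.4808, -0.1118, 0.2813]
tcp_rot: [[-0.927, 0.376, -0.0], [0.376, 0.927, 0.0], [0.0, 0.0, -1.0]]
wrist_force: [-0.5, 1.3, -0.0]
opening: 0.0002
finger_force: 0.0
```

```bash
cat > look.py <<'E'
from h import *
import sys
Z=dict(stop_top=.0965,wing_near=.0785,wing_far=.0785,reset_top=.0625,start_top=.0625,station=.008)
s=snapshot("wrist")
for k,z in Z.items():
    for d in models.spot_in("wrist",k)[:2]: print(k,round(d["p"],2),np.round(d["at"],0),np.round(atz(s,d["at"],z),3))
cv2.imwrite(f"pics/{sys.argv[1]}.png",cv2.resize(s["pixels"],(800,600),interpolation=cv2.INTER_CUBIC))
st=status.read_state();print(st["t"],np.round(st["eef_pos"],4),np.round(st["tcp_rot"],3),np.round(st["wrist_force"],1),np.round(st["joint_positions"],2))
print("cam",-np.array(s["R"]).T@s["t"])
import pickle;pickle.dump(s,open("last.pkl","wb"))
E
python3 look.py c
```

```text
stop_top 0.68 [253. 197.] [ 0.516 -0.122  0.097]
wing_near 0.57 [250. 196.] [ 0.518 -0.127  0.079]
wing_near 0.33 [424.  95.] [0.479 0.108 0.079]
wing_far 0.93 [249. 189.] [ 0.509 -0.124  0.079]
wing_far 0.75 [427.  94.] [0.48  0.111 0.079]
reset_top 0.63 [331. 182.] [ 0.546 -0.021  0.062]
start_top 0.84 [408. 169.] [0.567 0.078 0.062]
start_top 0.41 [289. 241.] [ 0.607 -0.102  0.062]
station 0.88 [293. 153.] [ 0.502 -0.051  0.008]
station 0.45 [171. 202.] [ 0.503 -0.254  0.008]
2.7167 [ 0.4802 -0.1094  0.2814] [[-0.928  0.372  0.   ]
 [ 0.372  0.928  0.   ]
 [ 0.     0.    -1.   ]] [0.4 0.1 0.3] [-0.36  0.02 -0.22  1.33  0.    0.03]
cam [ 0.410209   -0.08333046  0.42471436]
```

View pics/c.png

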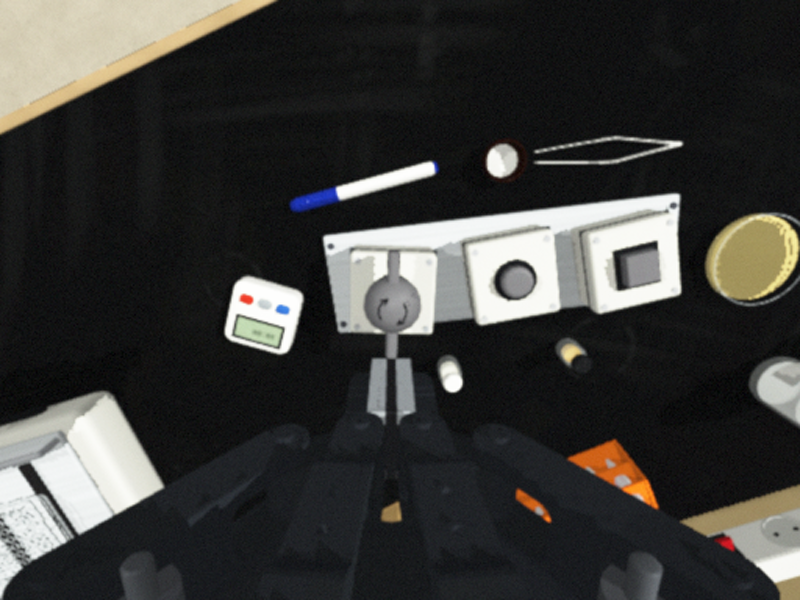

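The wrist view shows the mushroom cap at (392,303), the near wing tip at (394,252), the far wing tip at (391,357), reset at (516,280) and the square start at (640,266).

```bash
python3 - <<'E'
from h import *
import pickle
s=pickle.load(open("last.pkl","rb"))
f=lambda u,v,z:atz(s,np.array([u,v])/1.5625,z)
print("cap",f(392,303,.084),"near",f(394,252,.0865),"far",f(391,357,.0785),"reset",f(516,280,.0625))
h=f(391,357,.0785)-f(394,252,.0865);print(np.degrees(np.arctan2(h[1],h[0])), np.linalg.norm(h[:2]))
n=f(394,252,.0865)[:2];g=f(391,357,.0785)[:2];print("mid",(n+g)/2)
for p in ([.233],):pass
st=status.read_state();R=np.array(st["tcp_rot"]);e=np.array(st["eef_pos"])
for X in ((*((n+g)/2),.11),f(516,280,.09)): print(R.T@(np.array(X)-e)*100)
# stop from scene/top rays triangulated with wrist ray
a=snapshot("top");print("top proj",proj(a,np.array([*((n+g)/2),.0965]))*1.5625)
print("tip proj in wrist",proj(s,e)*1.5625)
E
```

```text
cap [ 0.51464682 -0.12398886  0.084     ] near [ 0.47561714 -0.10652174  0.0865    ] far [ 0.56141088 -0.14381686  0.0785    ] reset [ 0.54190588 -0.02082603  0.0625    ]
-23.49491175722244 0.09354940537069788
mid [ 0.51851401 -0.1251693 ]
[-4.14298267 -0.03941012 17.13780115]
[-1.68135522  9.70373964 19.13841673]
top proj [480.90917813 328.18428119]
tip proj in wrist [396.04025203 375.2709874 ]
```

{"op": "apply_moves", "data": {
  "deltas": [
    [-4, 0, 4, 0, 0, 0],
    [-4, 0, 8, 0, 0, 0],
    [-4, 0, 12, 0, 0, 0],
    [-4, 0, 16, 0, 0, 0],
    [-4, 0, 16.6, 0, 0, 0],
    [-4, 0, 16.6, 0, 0, 0],
    [-4, 0, 16.6, 0, 0, 0]
  ]
}}

```text
t: 3.35
eef_pos: [0.5171, -0.1248, 0.1148]
tcp_rot: [[-0.928, 0.373, -0.002], [0.373, 0.928, 0.001], [0.002, -0.0, -1.0]]
wrist_force: [-0.1, 0.5, 0.8]
opening: 0.0003
finger_force: 0.0
```

```bash
python3 look.py d
```

```text
stop_top 0.6 [253. 211.] [ 0.506 -0.119  0.096]
wing_near 0.61 [251. 208.] [ 0.511 -0.121  0.079]
wing_far 0.96 [249. 205.] [ 0.508 -0.122  0.079]
reset_top 0.6 [394. 192.] [ 0.544 -0.022  0.062]
station 0.62 [316. 142.] [ 0.499 -0.055  0.008]
3.7 [ 0.5188 -0.1258  0.1169] [[-0.928  0.373  0.003]
 [ 0.373  0.928 -0.001]
 [-0.003  0.    -1.   ]] [0.5 0.8 0.3] [-0.36  0.2  -0.38  0.99 -0.    0.02]
cam [ 0.4465961  -0.096643    0.25832261]
```

View pics/d.png

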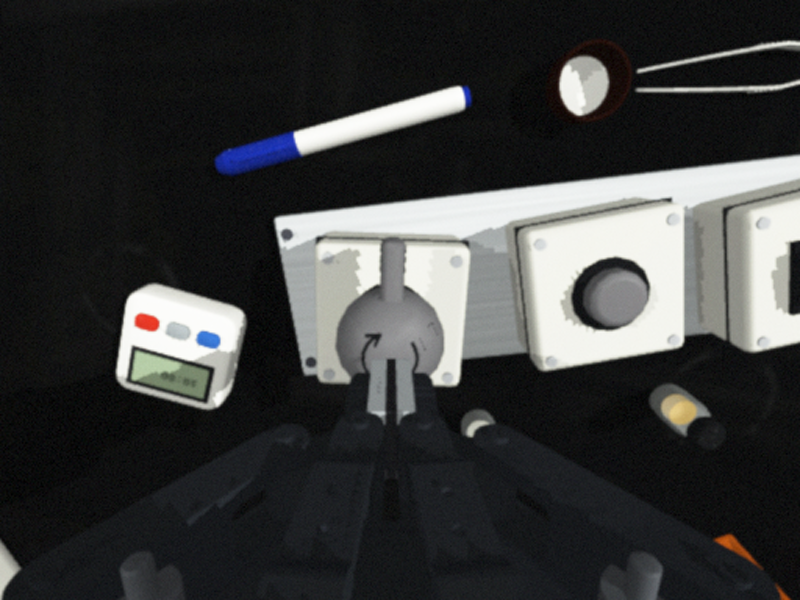

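The dome is under the tips: cap edges at columns 336 and 444, near wing tip at (393,238), reset top at (614,297). I'll check the centre numerically.

```bash
python3 - <<'E'
from h import *
import pickle
s=pickle.load(open("last.pkl","rb"))
f=lambda u,v,z:atz(s,np.array([u,v])/1.5625,z)
n=f(393,238,.0865);a=np.radians(-22.5);print("near",n,"centre",n[:2]+.046*np.array([np.cos(a),np.sin(a)]))
r=f(393,290,.0865)-n; print(np.degrees(np.arctan2(r[1],r[0])))
print("edges",f(336,335,.08),f(444,335,.08),"reset",f(614,297,.0625))
print("focal*1.56",1.5625*192/np.tan(np.radians(s["fov_y"])/2))
E
```

```text
near [ 0.4742465  -0.10654461  0.0865    ] centre [ 0.51674495 -0.12414805]
-21.790015234755714
edges [ 0.50553486 -0.14579407  0.08      ] [ 0.52311803 -0.10206764  0.08      ] reset [ 0.5422519  -0.02253907  0.0625    ]
focal*1.56 439.9257287107074
```

{"op": "apply_moves", "data": {
  "deltas": [
    [0, 0, 0.8, 0, 0, 0],
    [0, 0, 1.4, 0, 0, 0],
    [0, 0, 1.7, 0, 0, 0],
    [0, 0, 2.0, 0, 0, 0],
    [0, 0, 2.2, 0, 0, 0],
    [0, 0, 2.4, 0, 0, 0],
    [0, 0, 2.6, 0, 0, 0],
    [0, 0, 2.8, 0, 0, 0],
    [0, 0, 3.0, 0, 0, 0],
    [0, 0, 3.1, 0, 0, 0],
    [0, 0, 3.2, 0, 0, 0],
    [0, 0, 3.2, 0, 0, 0],
    [0, 0, 3.2, 0, 0, 0]
  ]
}}

```text
t: 4.78
eef_pos: [0.517, -0.1252, 0.0832]
tcp_rot: [[-0.928, 0.374, -0.001], [0.374, 0.928, 0.0], [0.001, -0.0, -1.0]]
wrist_force: [-4.4, 1.0, 4.8]
opening: 0.0001
finger_force: 2.6
```

{"op": "apply_moves", "data": {
  "deltas": [
    [0, 0, -1, 0, 0, 0],
    [0, 0, -2, 0, 0, 0],
    [0, 0, -4, 0, 0, 0],
    [2, -1, -4.5, 0, 0, 0],
    [4, -2.6, -4.5, 0, 0, 0],
    [4, -2.6, -4.5, 0, 0, 0],
    [4, -2.6, -4.5, 0, 0, 0]
  ]
}}

```text
t: 5.37
eef_pos: [0.4708, -0.135, 0.1292]
tcp_rot: [[-0.927, 0.375, 0.002], [0.375, 0.927, -0.001], [-0.002, 0.0, -1.0]]
wrist_force: [-0.5, 0.1, 0.1]
opening: 0.0004
finger_force: 0.0
```

```bash
python3 look.py e; python3 -c "
from h import *
s=snapshot('scene');c,cc=proj(s,np.array([.517,-.1245,.08]));c,cc=int(c),int(cc)
cv2.imwrite('pics/f.png',cv2.resize(s['pixels'][cc-50:cc+50,c-65:c+65],(780,600),interpolation=cv2.INTER_CUBIC))"
```

```text
stop_top 0.58 [406. 227.] [ 0.517 -0.038  0.096]
stop_top 0.56 [292. 243.] [ 0.499 -0.114  0.096]
wing_near 0.85 [293. 240.] [ 0.507 -0.114  0.079]
wing_far 0.59 [290. 237.] [ 0.503 -0.115  0.079]
reset_top 0.96 [410. 232.] [ 0.544 -0.023  0.062]
station 0.6 [250. 127.] [ 0.421 -0.115  0.008]
5.7167 [ 0.4714 -0.1346  0.1283] [[-0.928  0.373  0.   ]
 [ 0.373  0.928 -0.   ]
 [-0.     0.    -1.   ]] [ 0.6  0.1 -0.4] [-0.41  0.12 -0.45  1.    0.   -0.03]
cam [ 0.39989459 -0.10652     0.27245597]
```

View pics/e.png

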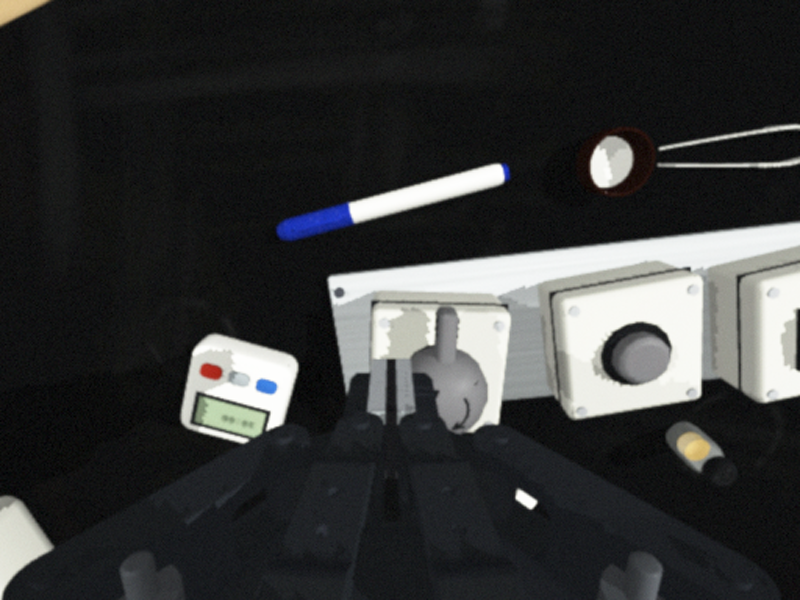

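```bash
python3 - <<'E'
from h import *
import pickle
s=pickle.load(open("last.pkl","rb"))
for z in (.0865,.0765): print(z,proj(s,np.array([.4744,-.1068,z]))*1.5625)
e=np.array([.4714,-.1346,.1283]);R=np.array([[-.928,.373,0],[.373,.928,0],[0,0,-1]]).T
print(R@(np.array([.517,-.1245,.0])-e)*100)
E
```

```text
0.0865 [451.44287828 318.89038423]
0.0765 [448.62510405 311.49667454]
[-3.85495  2.63816 12.83   ]
```

View pics/f.png

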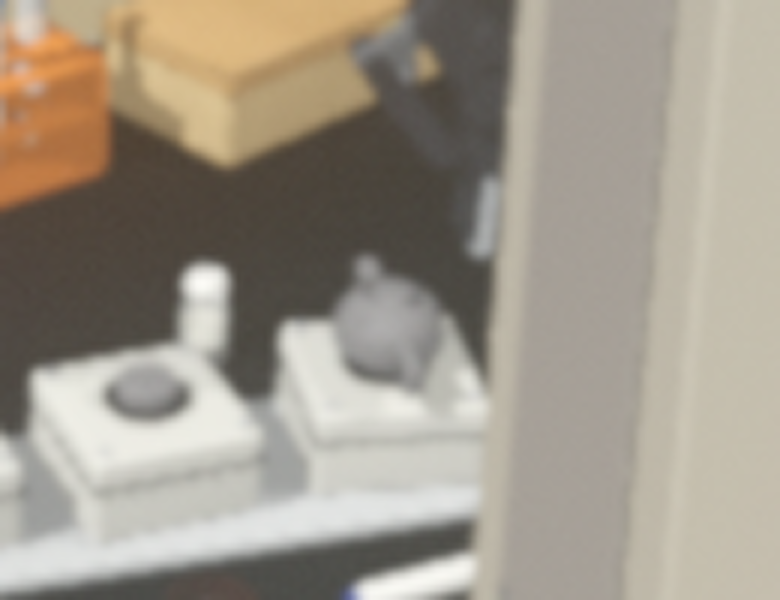

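Mushroom latched: the near wing tip is at (447,308), and the projection for the latched height is row 311, against 319 if it were out. Now I'll go down to the right of the near wing and push left.

{"op": "apply_moves", "data": {
  "deltas": [
    [0, 0, 2.5, 0, 0, 0],
    [0, 0, 5, 0, 0, 0],
    [0, 0, 6.4, 0, 0, 0],
    [0, 0, 6.4, 0, 0, 0],
    [0, 0.6, 6.4, 0, 0, 0],
    [0, 1.0, 6.4, 0, 0, 0],
    [0, 1.2, 6.4, 0, 0, 0],
    [0, 1.4, 6.4, 0, 0, 0],
    [0, 1.6, 6.4, 0, 0, 0],
    [0, 1.8, 6.4, 0, 0, 0],
    [0, 2.0, 6.4, 0, 0, 0],
    [0, 2.2, 6.4, 0, 0, 0],
    [0, 2.4, 6.4, 0, 0, 0],
    [0, 2.6, 6.4, 0, 0, 0],
    [0, 2.6, 6.4, 0, 0, 0]
  ]
}}

```text
t: 7.02
eef_pos: [0.4807, -0.1103, 0.0644]
tcp_rot: [[-0.928, 0.373, 0.0], [0.373, 0.928, -0.0], [-0.0, -0.0, -1.0]]
wrist_force: [-1.0, -1.6, 1.7]
opening: 0.0001
finger_force: 0.9
```

```bash
python3 look.py g
```

```text
stop_top 0.91 [290. 270.] [ 0.485 -0.092  0.096]
wing_near 0.76 [285. 270.] [ 0.496 -0.096  0.078]
wing_near 0.54 [287. 269.] [ 0.496 -0.095  0.078]
wing_far 0.77 [287. 265.] [ 0.493 -0.094  0.078]
reset_top 0.89 [424. 276.] [ 0.541 -0.023  0.062]
station 0.71 [285. 272.] [ 0.544 -0.105  0.008]
station 0.66 [324. 197.] [ 0.494 -0.056  0.008]
7.3667 [ 0.4805 -0.1106  0.0644] [[-0.928  0.374  0.   ]
 [ 0.374  0.928 -0.   ]
 [-0.     0.    -1.   ]] [-0.9 -2.4  0.8] [-0.36  0.2  -0.51  0.86  0.    0.03]
cam [ 0.41000764 -0.08200356  0.20777517]
```

View pics/g.png

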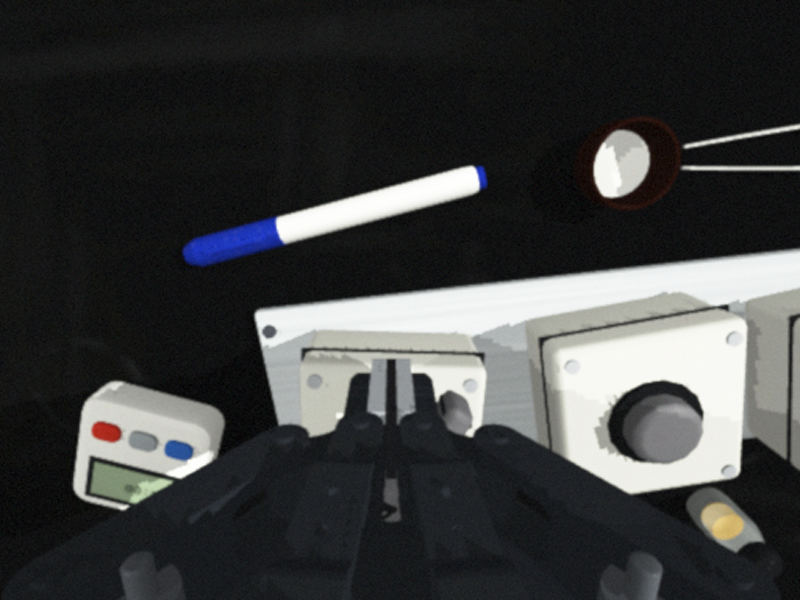

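The wing is visible to the right of the fingers at (457,410), turned and loaded at about 2.5 N. It may not be released yet, so I'll push a little further and then back off.

{"op": "apply_moves", "data": {
  "deltas": [
    [0, 0.2, 0, 0, 0, 0],
    [0, 0.4, 0, 0, 0, 0],
    [0, 0.6, 0, 0, 0, 0],
    [0, 0.6, 0, 0, 0, 0],
    [0, 0.6, 0, 0, 0, 0]
  ]
}}

```text
t: 7.78
eef_pos: [0.4825, -0.1046, 0.0641]
tcp_rot: [[-0.928, 0.373, -0.001], [0.373, 0.928, 0.0], [0.001, 0.0, -1.0]]
wrist_force: [-0.3, -2.0, -0.4]
opening: -0.0003
finger_force: 0.9
```

{"op": "apply_moves", "data": {
  "deltas": [
    [0, -0.8, 0, 0, 0, 0],
    [0, -1.8, 0, 0, 0, 0],
    [0, -3.2, 0, 0, 0, 0],
    [0, -3.2, 0, 0, 0, 0],
    [0, -3.2, -3, 0, 0, 0],
    [0, -3.2, -6, 0, 0, 0],
    [0, -3.2, -6, 0, 0, 0],
    [0, -3.2, -6, 0, 0, 0]
  ]
}}

```text
t: 8.45
eef_pos: [0.4731, -0.1357, 0.1266]
tcp_rot: [[-0.927, 0.374, 0.006], [0.374, 0.927, -0.002], [-0.006, 0.001, -1.0]]
wrist_force: [0.2, -0.0, 0.4]
opening: -0.0002
finger_force: 0.0
```

```bash
python3 look.py i;python3 - <<'E'
from h import *
import pickle
s=pickle.load(open("last.pkl","rb"))
for z in (.0865,.0765): print(z,proj(s,np.array([.4744,-.1068,z]))*1.5625)
E
```

```text
stop_top 0.87 [293. 244.] [ 0.501 -0.114  0.096]
wing_near 0.91 [291. 244.] [ 0.51  -0.117  0.079]
wing_near 0.57 [466. 106.] [0.458 0.022 0.079]
wing_far 0.91 [293. 243.] [ 0.51  -0.115  0.079]
reset_top 0.73 [412. 227.] [ 0.541 -0.022  0.062]
start_top 0.73 [395.  98.] [ 0.438 -0.013  0.062]
station 0.97 [338. 180.] [ 0.501 -0.056  0.008]
station 0.4 [410. 227.] [ 0.577 -0.001  0.008]
8.8 [ 0.47   -0.1342  0.1232] [[-0.928  0.373 -0.002]
 [ 0.373  0.928  0.001]
 [ 0.002  0.    -1.   ]] [-0.3  0.4 -0. ] [-0.41  0.12 -0.46  0.99  0.   -0.03]
cam [ 0.4015994  -0.10709416  0.26949839]
0.0865 [451.9029477  315.75859405]
0.0765 [449.00841236 308.31379668]
```

View pics/i.png

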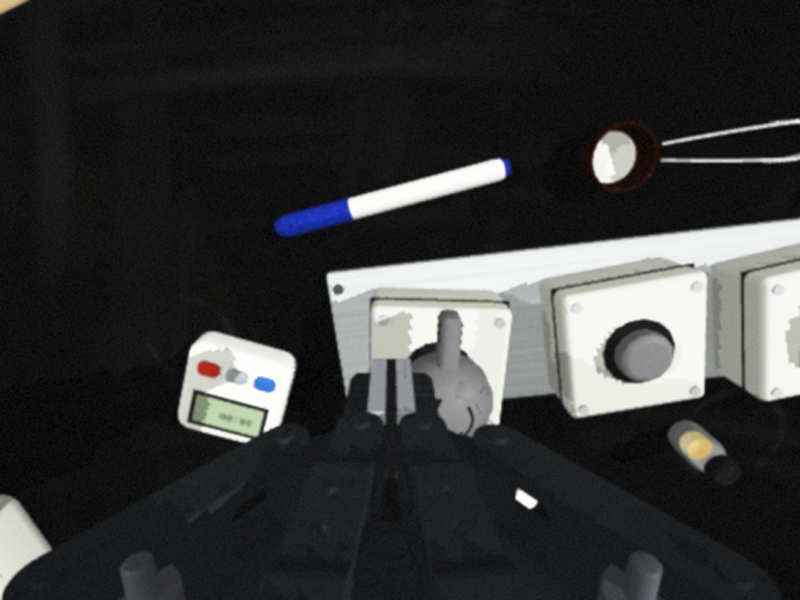

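The near wing tip is now at (450,311). Relative to the module edge it is 7 px lower than when latched, so the head should be out. I'll cross-check numerically with the scene camera against the out and latched pictures.

```bash
python3 - <<'E'
from h import *
s=snapshot('scene');c,cc=map(int,proj(s,np.array([.517,-.1245,.08])))
b=cv2.resize(cv2.imread('pics/b.png'),(512,384))[cc-50:cc+50,c-65:c+65]
f=cv2.resize(cv2.imread('pics/f.png'),(130,100))
n=s['pixels'][cc-50:cc+50,c-65:c+65]
w=np.s_[38:72,48:80]
for k,a in (("out",b),("latched",f)): print(k,np.abs(cv2.GaussianBlur(a,(3,3),0)[w].astype(float)-cv2.GaussianBlur(n,(3,3),0)[w]).mean())
st=status.read_state();R=np.array(st["tcp_rot"]);print(st["eef_pos"],R.T@(np.array([.542,-.0222,.08])-st["eef_pos"])*100,st["t"])
E
```

```text
out 8.801470588235293
latched 10.425857843137255
[ 0.47013919 -0.13425406  0.12339003] [-2.48915598 13.07772544  4.33647576] 8.85
```

```bash
python3 - <<'E'
from h import *
s=snapshot('scene');c,cc=map(int,proj(s,np.array([.517,-.1245,.08])))
f=cv2.imread('pics/f.png')
n=cv2.resize(s['pixels'][cc-50:cc+50,c-65:c+65],(780,600),interpolation=cv2.INTER_CUBIC)
p=lambda z:proj(s,np.array([.517,-.1245,z]))*6
print("expected px shift out vs latched",p(.0965)-p(.0865))
for nm,(x0,y0,x1,y1) in dict(head=(325,245,425,380),reset=(30,340,250,500)).items():
    r=cv2.matchTemplate(n[y0-90:y1+60,max(x0-40,0):x1+40],f[y0:y1,x0:x1],cv2.TM_CCOEFF_NORMED);_,v,_,l=cv2.minMaxLoc(r);print(nm,v,l[0]-min(40,x0),l[1]-90)
E
```

```text
expected px shift out vs latched [  1.87921432 -20.2468555 ]
head 0.9365763068199158 3 -20
reset 0.9998202919960022 0 0
```

The head moved up exactly the expected 20 px, so it is out. Now reset.

{"op": "apply_moves", "data": {
  "deltas": [
    [0, 3.5, 0, 0, 0, 0],
    [-1.0, 7, 0, 0, 0, 0],
    [-2.0, 10, 0, 0, 0, 0],
    [-2.5, 13.1, 0, 0, 0, 0],
    [-2.5, 13.1, 0, 0, 0, 0],
    [-2.5, 13.1, 3, 0, 0, 0],
    [-2.5, 13.1, 5, 0, 0, 0],
    [-2.5, 13.1, 5.8, 0, 0, 0],
    [-2.5, 13.1, 6.1, 0, 0, 0],
    [-2.5, 13.1, 6.3, 0, 0, 0],
    [-2.5, 13.1, 6.5, 0, 0, 0],
    [-2.5, 13.1, 6.7, 0, 0, 0],
    [-2.5, 13.1, 6.7, 0, 0, 0],
    [-2.5, 13.1, 6.7, 0, 0, 0]
  ]
}}

```text
t: 10.07
eef_pos: [0.5436, -0.0228, 0.0583]
tcp_rot: [[-0.928, 0.374, 0.002], [0.374, 0.928, -0.001], [-0.002, -0.0, -1.0]]
wrist_force: [-1.3, -0.3, 2.9]
opening: -0.0004
finger_force: 1.6
```

{"op": "apply_moves", "data": {
  "deltas": [
    [0, 0, 0.1, 0, 0, 0],
    [0, 0, 0.2, 0, 0, 0],
    [0, 0, 0.25, 0, 0, 0],
    [0, 0, 0.25, 0, 0, 0],
    [0, 0, 0.25, 0, 0, 0]
  ]
}}

```text
t: 10.48
eef_pos: [0.5437, -0.0228, 0.0571]
tcp_rot: [[-0.928, 0.374, 0.002], [0.374, 0.928, -0.001], [-0.002, -0.0, -1.0]]
wrist_force: [-5.0, 0.5, 14.2]
opening: 0.0
finger_force: 7.3
```

14 N means the reset button is on its hard stop. Now I'll release it and lift clear.

{"op": "apply_moves", "data": {
  "deltas": [
    [0, 0, -2, 0, 0, 0],
    [0, 0, -5, 0, 0, 0],
    [0, 0, -9, 0, 0, 0],
    [0, 0, -12, 0, 0, 0],
    [0, 0, -12, 0, 0, 0],
    [0, 0, -12, 0, 0, 0]
  ]
}}

```text
t: 10.98
eef_pos: [0.5454, -0.0227, 0.1775]
tcp_rot: [[-0.928, 0.373, 0.007], [0.373, 0.928, -0.001], [-0.006, 0.002, -1.0]]
wrist_force: [-0.7, 0.3, -1.3]
opening: 0.0004
finger_force: 0.0
```

```bash
python3 look.py j; python3 - <<'E'
from h import *
s=snapshot('scene');c,cc=map(int,proj(s,np.array([.517,-.1245,.08])))
f=cv2.imread('pics/f.png')
n=cv2.resize(s['pixels'][cc-50:cc+50,c-65:c+65],(780,600),interpolation=cv2.INTER_CUBIC)
for nm,(x0,y0,x1,y1) in dict(head=(325,245,425,380),resetbtn=(90,350,200,425)).items():
    r=cv2.matchTemplate(n[y0-90:y1+60,max(x0-40,0):x1+40],f[y0:y1,x0:x1],cv2.TM_CCOEFF_NORMED);_,v,_,l=cv2.minMaxLoc(r);print(nm,v,l[0]-min(40,x0),l[1]-90)
E
```

```text
stop_top 0.83 [137. 202.] [ 0.514 -0.113  0.096]
wing_near 0.76 [133. 201.] [ 0.516 -0.126  0.079]
wing_far 0.93 [136. 200.] [ 0.516 -0.122  0.079]
reset_top 0.82 [252. 184.] [ 0.546 -0.02   0.062]
reset_top 0.57 [134. 198.] [ 0.516 -0.132  0.062]
start_top 0.6 [359. 168.] [0.569 0.079 0.062]
start_top 0.58 [135. 202.] [ 0.52  -0.133  0.062]
station 0.85 [244. 137.] [ 0.508 -0.014  0.008]
11.3333 [ 0.5419 -0.0222  0.1732] [[-0.928  0.374 -0.003]
 [ 0.374  0.928  0.   ]
 [ 0.003 -0.001 -1.   ]] [ 0.   0.4 -0.1] [-0.16  0.17 -0.29  1.12  0.    0.22]
cam [0.47378291 0.00568927 0.32034351]
head 0.9274863600730896 4 -20
resetbtn 0.9903591275215149 0 0
```

View pics/j.png

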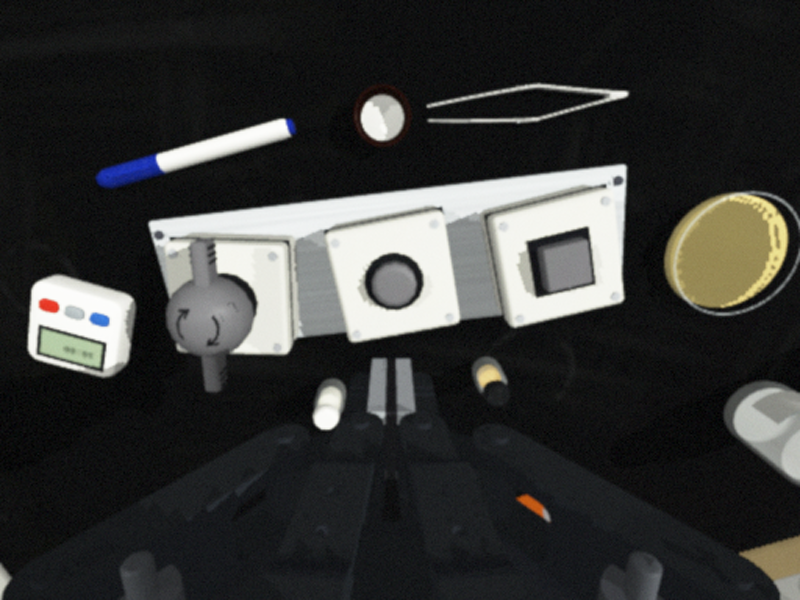

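The mushroom is out and untwisted at (210,315), reset is out at (395,282), start is untouched at (565,263), and the bystanders are all in place.

```bash
python3 -c "
from h import *
print(close_job())"
```

```text
the job is handed in; nothing more can be done
None
```

I latched the mushroom, twisted it free, pressed reset to its stop (14 N) and let it come out, then handed the job in; the final pictures show all buttons out and nothing around the station moved, but no verdict came back.

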